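# Join the leaf of a side table with its cam lock

## Robot

A 7-joint arm with a two-finger parallel gripper is mounted at the origin on the work surface. World frame = base frame: x ahead of the robot, y to its left, z up, the work surface at z = 0. Lengths are in m, angles in rad, forces in N, time in s.
With the tool pointing down it reaches from about 0.35 to 0.9 m from the base axis. Payload 8.1 kg.
Tool frame: the origin (TCP) lies on the centre line of the jaws, within the pads' length; the fingertips stand 19 mm ahead of it and the grasp point (between the pads) is the TCP; z points along the fingers, y is the direction in which the jaws open and shut (so a half turn about z gives the same grasp; the last joint's range is limited). The gripper opens to 92 mm and grips with 3 to 60 N. Pads are 19 mm wide; open, the fingers measure 130 mm over their backs; the gripper's body (75 mm by 190 mm) begins 47 mm behind the grasp point.
Start: joints at [1.166, 0.434, 0.025, 1.573, -0.012, 1.134, -0.075], TCP at [0.186, -0.597, 0.225] pointing down, gripper open.
Joint ranges: [-2.62, 2.62], [-0.44, 2.09], [-1.27, 1.32], [0.08, 2.57], [-1.32, 4.46], [0.12, 2], [-2.74, 2.74]. Speed limits (rad/s): [2.22, 2.22, 3.01, 3.01, 3.14, 3.14, 3.14].

## Interface

Orientations are given as a rotation vector (axis times angle).
In Python, from cell import monitor, imaging, workorder, outline_of gives the robot as it stands.
- The arm moves only by the tool move_arm, never from a script. Its argument "series" is a list of rows, each a list of 6 numbers: the shift along the world's x, y, z in cm, then the turn, a rotation vector about the world's x, y, z in degrees. A call has 1 to 8 rows; each row shifts and turns the commanded pose from where the row before left it; what a row does not reach is not made up. A row lasts 1/10 s, in which the tool goes at most 50 mm and 8.59 degrees, less where a joint would pass 70% of its speed; a pose out of reach is approached as far as the arm can. A call with a gripper value outside its range is refused whole. "grip" is the opening, from 0 (shut) to 1 (fully open), set as the call begins (left out, the last holds). The fingers move at their own pace and stop on an object; "force" is the grip in N (left out, the last holds). Time passes only in rows, so rows that do not move let the fingers close. It gives the time, the measured TCP pose, the force and the opening at its end, in the units of the state.
- monitor.observe(): the state, without advancing time (a new reading comes with each control period).
- imaging.get_image(name): name is "scene" or "top" or "wrist"; returns a dict with "color" (420x560x3 uint8, red, green, blue), "fx", "fy", "cx", "cy" (pixels), "rvec" (rotation vector, rad) and "tvec" (3), from world to camera coordinates, as OpenCV has them; the wrist camera has in their place "mount" (4x4, takes a point from camera to tool coordinates, whose origin is the TCP and whose axes are the flange's). Camera axes: x right, y down, z forward; pixel columns grow to the right and rows downward; lengths in m; the calibration is good to about 2 mm. A picture is of the moment at which its call begins: read the wrist's pose just before it. There is no depth.
- workorder.sign_off(): hands the job in, once; it reports no verdict.
Trained networks look in the newest picture that a camera, given by its name, has taken for a name from the list of things; names that differ only in an ending like _2 or _b are one class to them, and where a whole thing is asked for, a point or a joint stands for the part that bears it (a point fixed in the world has none). Each returns a list of dicts, best first, with "p" (0 to 1); they miss things now and then, are a little off and sometimes report something else, mostly with a low value. They report only what shows in the picture. A call takes as long as a camera call.
- outline_of(camera, thing): "mask" (420x560 bool, what is visible of it) and "rect" ([left, top, width, height] in pixels, round what is visible of it).
The state is a dict: "clock": time; "joints": joint angles; "dq": joint speeds; "joint_efforts": joint torques, N m; "position": TCP position; "ee_rot": TCP orientation; "force": force on the tool from outside, world axes, zero at the start; "ft_torque": the same for the moment, N m; "width": opening from 0.0 (shut) to 1.0 (fully open).
Only numpy, scipy, OpenCV 4.12 (cv2) and the standard library are available. Lean on these libraries where they do the work, as an engineer would, in place of code of your own. Each camera call takes 0.05 s, during which the arm holds its last target. There are 200 camera calls.

## Task

A small wooden side table lies face-down on the desk in two parts. Swing the lever of the cam lock on the main top fully open, slide the loose leaf up against the main top with its ends level and its keeper stud at the lock, then turn the lever its quarter turn fully home so that the cam catches the stud and pulls the joint tight. Leave the books, mug, screwdriver and stapler where they are.

Things in the scene. Friction and masses are not known exactly. Their poses are not given: they have to be found in the camera images.
- top_edge (a point): main table top: pale board 340 x 220 x 18 mm, face-down on the desk, does not move. Point: middle of its joint edge, on the upper surface, 18 mm above the desk. x along the joint edge, y away from the joint into the main top, z up. It carries aprons and folded legs, all more than 74 mm from the joint edge, none higher than 58 mm above the desk
- leaf_edge (a point): loose leaf: pale board 340 (x) x 170 x 18 mm, 0.6 kg, lying flat, underside up. Point: middle of its joint edge, on the upper surface. x along that edge, y out of the leaf towards the main top (the leaf extends to -y), z up. The leaf is home when this frame coincides with top_edge
- stud (a point): steel keeper stud standing on the leaf at its joint edge, 9 mm thick with a domed top 16 mm above the board (34 mm above the desk). Point: its top; it lies 15 mm inside the leaf's joint edge, at the middle of that edge. Axes as leaf_edge
- batten (a point): centre of the wooden batten on the leaf, to hold it by: a bar 200 mm long (along x, parallel to the joint edge), 24 mm wide (y), 28 mm high (18 to 46 mm above the desk). It lies 88 mm from the leaf's joint edge, half-way along it. Axes as leaf_edge
- lock_pivot (a point): turning axis of the steel cam lock on the main top, 17 mm from the joint edge; this point is 43 mm above the desk, level with the middle of the lever's tab. Axes as top_edge. Opposite its handle the lever carries a crescent hook (23 to 42 mm above the desk) that reaches out to 49 mm from the axis, over the joint
- lever_tab (a point): centre of the upright thumb tab at the end of the lock's lever, 60 mm from the turning axis, 43 mm above the desk: 16 mm along the lever, 12 mm across it, 24 mm high (31 to 55 mm above the desk). x points from the tab to the turning axis, y across the lever, z up
- lock (a joint): turn of the lever, rad. 0 = open: tab on the -x side of the axis (x of top_edge). Grows clockwise from above to 1.57 = locked: tab on the +y side. Stops at both ends; stays where left; needs about 1.5 N at the tab, up to 15 N while drawing. At 0 the stud passes in; past 0.3 the hook bars its way. From 0.5 on the hook catches a stud within 6 mm of home, and has pulled it in by 1.4
- books: pile of three hardback books, 150 x 220 mm, 74 mm high; origin under its centre. Not to be disturbed
- mug: white mug, 80 mm wide, 95 mm high; origin under its centre. Not to be disturbed
- screwdriver: screwdriver lying on the desk, along its x. Not to be disturbed
- stapler: black stapler 145 x 36 mm, 50 mm high; origin under its centre. Not to be disturbed

How it is judged:
By the outcome, as a careful person would: the job done as asked, in the order asked, and still so for the second after the job is handed in, with the robot touching nothing.
It also fails if it takes over 58 s, if anything falls off the work surface, if the arm or the gripper's body presses on something with over 40 N, if the wrist force passes 120 N, or if a joint passes its speed limit or range.

## Working session

There is one attempt and no reset: what is moved stays moved. The work goes in short steps, Python scripts to look and compute and a tool call to move; the robot and the scene stay as the last step left them, time stands still between calls to the robot, and variables do not carry over. Pictures are saved under pics/ and viewed, about 8 in all and at most 12, crops included, and the job is handed in when it is done.

Besides the shell and the picture viewer there is one more tool, called after "Request:" as name([rows], argument=value, ...), one row to a line, values as JSON. move_arm: Moves the arm, as the interface text tells. Its arguments: {"type":"object","properties":{"series":{"type":"array"},"grip":{"type":"number"},"force":{"type":"number"}},"required":["series"]}

```bash
mkdir -p pics; ls; cat > h.py <<'E'
import numpy as np, cv2
from cell import monitor, imaging, workorder, outline_of
def snap(cam,fn=None):
    s=monitor.observe(); im=imaging.get_image(cam)
    if cam=="wrist":
        T=np.eye(4); T[:3,:3]=cv2.Rodrigues(np.array(s["ee_rot"],float))[0]; T[:3,3]=s["position"]
        C=T@np.array(im["mount"])
    else:
        E=np.eye(4); E[:3,:3]=cv2.Rodrigues(np.array(im["rvec"],float))[0]; E[:3,3]=np.ravel(im["tvec"]); C=np.linalg.inv(E)
    im["C"]=C
    if fn: cv2.imwrite("pics/"+fn,im["color"][:,:,::-1])
    return im
def ray(im,uv,z):
    d=im["C"][:3,:3]@np.array([(uv[0]-im["cx"])/im["fx"],(uv[1]-im["cy"])/im["fy"],1]); o=im["C"][:3,3]
    return o+d*(z-o[2])/d[2]
def proj(im,p):
    q=np.linalg.inv(im["C"])@np.r_[p,1]; return np.array([im["fx"]*q[0]/q[2]+im["cx"],im["fy"]*q[1]/q[2]+im["cy"]])
E
python3 - <<'E'
from h import *
np.set_printoptions(precision=4,suppress=True)
s=monitor.observe(); print({k:np.round(v,3) for k,v in s.items()})
for c in("top","scene","wrist"):
    im=snap(c,c+"0.png"); print(c,im["C"],im["fx"])
    for t in("top_edge","leaf_edge","stud","batten","lock_pivot","lever_tab","books","mug","screwdriver","stapler"):
        try:
            for r in outline_of(c,t)[:2]:
                ys,xs=np.nonzero(r["mask"]); print(t,round(r["p"],2),r["rect"],xs.mean().round(1),ys.mean().round(1))
        except Exception as e: print(t,e)
a=cv2.imread("pics/top0.png");
E
```

```text
pics
{'clock': np.float64(0.0), 'joints': array([ 1.166,  0.435,  0.025,  1.574, -0.012,  1.134, -0.075]), 'dq': array([-0.   ,  0.   ,  0.   ,  0.001, -0.001,  0.002,  0.002]), 'joint_efforts': array([  0.   , -66.785,   0.986, -31.446,  -0.06 ,   0.043,   0.   ]), 'position': array([ 0.186, -0.596,  0.224]), 'ee_rot': array([-3.104, -0.472,  0.001]), 'force': array([0.151, 0.522, 0.374]), 'ft_torque': array([-0.018, -0.01 , -0.035]), 'width': np.float64(1.001)}
top [[-0.016  -0.9886  0.1498  0.2888]
 [-0.9997  0.0189  0.0175 -0.0122]
 [-0.0202 -0.1495 -0.9886  1.4744]
 [ 0.      0.      0.      1.    ]] 456.5494979859765
top_edge 0.86 [193.2, 157.4, 88.5, 115.4] 236.7 212.3
top_edge 0.28 [290.5, 147.0, 65.9, 106.7] 320.8 200.7
leaf_edge 0.65 [290.7, 143.9, 59.8, 109.4] 320.9 200.8
stud 0.97 [286.5, 146.7, 69.5, 106.8] 321.0 200.4
batten 0.81 [291.2, 148.6, 63.5, 105.4] 320.9 200.6
lock_pivot 0.91 [189.3, 152.8, 92.3, 120.1] 236.8 212.1
lever_tab 0.69 [247.8, 194.9, 25.0, 18.7] 261.9 204.1
books 0.6 [402.2, 204.0, 74.9, 54.0] 439.5 230.4
books 0.33 [243.4, 193.9, 34.1, 19.7] 262.1 2
[... 360 characters left out ...]
.2, 82.9] 329.5 215.1
leaf_edge 0.94 [219.9, 175.4, 58.9, 77.6] 251.4 213.9
stud 0.73 [218.3, 176.8, 61.5, 75.4] 251.1 214.3
batten 0.58 [218.0, 174.4, 65.5, 77.6] 251.6 214.2
lock_pivot 0.89 [291.6, 172.8, 77.5, 83.4] 329.4 214.9
lever_tab 0.71 [293.2, 201.5, 27.8, 16.1] 304.6 209.5
books 0.81 [127.6, 150.7, 73.4, 50.5] 163.2 174.4
mug 0.62 [144.4, 194.4, 34.4, 31.4] 160.6 208.6
screwdriver 0.6 [430.3, 188.1, 8.8, 22.3] 430.8 197.1
stapler 0.63 [399.9, 229.6, 21.5, 40.2] 410.6 249.2
wrist [[ 0.297  -0.9206 -0.2534  0.2524]
 [-0.9549 -0.2864 -0.0788 -0.5761]
 [ 0.      0.2654 -0.9641  0.3847]
 [ 0.      0.      0.      1.    ]] 289.7953363630079
books 0.6 [173.0, 0.0, 166.2, 71.4] 272.1 23.0
```

```bash
python3 - <<'E'
import cv2
a=cv2.imread("pics/top0.png")[130:290,110:390]
cv2.imwrite("pics/v1.png",cv2.resize(a,None,fx=2.85,fy=2.85,interpolation=cv2.INTER_CUBIC))
E
python3 - <<'E'
from h import *
im=snap("top")
for uv in [(237,212),(321,200),(262,204)]: print(ray(im,uv,0.018))
E
```

```text
[0.49145707 0.15190917 0.018     ]
[ 0.52543837 -0.11975968  0.018     ]
[0.51602775 0.07092018 0.018     ]
```

View pics/v1.png

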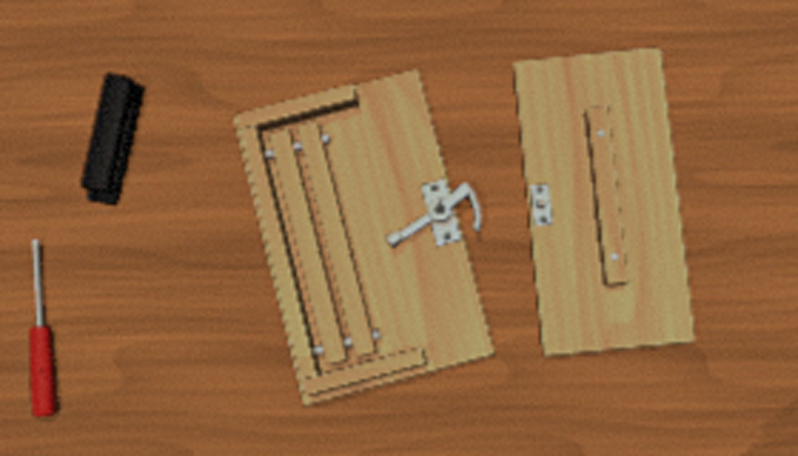

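The top view shows the main top on the left, with its lever about 70° from open and the tab at about crop (390,240). The leaf is on the right with its stud plate at (542,203), turned about 9° relative to the top. Next I'll move the wrist camera over the joint.

Request:
move_arm([
  [2.4,4.2,0.2,0,0,0],
  [2.4,4.2,0.2,0,0,0],
  [2.4,4.2,0.2,0,0,0],
  [2.4,4.2,0.2,0,0,0],
  [2.4,4.2,0.2,0,0,0],
  [2.4,4.2,0.2,0,0,0],
  [2.4,4.2,0.2,0,0,0],
])

```text
clock: 2.4
position: [0.3544, -0.3011, 0.2395]
ee_rot: [3.105, 0.472, 0.001]
force: [1.1, -1.0, -0.1]
width: 1.003
```

Request:
move_arm([
  [2.4,4.2,0.2,0,0,0],
  [2.4,4.2,0.2,0,0,0],
  [2.4,4.2,0.2,0,0,0],
  [2.4,4.2,0.2,0,0,0],
  [2.4,4.2,0.2,0,0,0],
  [2.4,4.2,0.2,0,0,0],
  [2.4,4.2,0.2,0,0,0],
  [0,0,0,0,0,0],
])

```text
clock: 3.2
position: [0.5241, -0.0013, 0.2535]
ee_rot: [-3.1, -0.486, -0.004]
force: [0.5, -0.8, -0.2]
width: 1.001
```

```bash
python3 - <<'E'
from h import *
np.set_printoptions(precision=4,suppress=True)
im=snap("wrist","w1.png"); s=monitor.observe(); print(s["position"],s["ee_rot"],s["joints"]); print(im["C"])
for t in("top_edge","leaf_edge","stud","batten","lever_tab","lock_pivot"):
    for r in outline_of("wrist",t)[:2]:
        ys,xs=np.nonzero(r["mask"]); print(t,round(r["p"],2),r["rect"],xs.mean().round(1),ys.mean().round(1))
        np.save("m_%s.npy"%t,r["mask"]) if r["p"]>.5 else 0
cv2.imwrite("pics/v2.png",cv2.resize(im["color"][:,:,::-1],None,fx=1.42,fy=1.42,interpolation=cv2.INTER_CUBIC))
E
```

```text
[ 0.5227 -0.0051  0.2531] [-3.103  -0.4813 -0.0013] [ 0.2021  0.2743 -0.3688  1.756   0.1065  1.1303 -1.4626]
[[ 0.3057 -0.9186 -0.2505  0.5902]
 [-0.9521 -0.2958 -0.0774  0.0193]
 [-0.003   0.2622 -0.965   0.4134]
 [ 0.      0.      0.      1.    ]]
top_edge 0.64 [54.4, 18.9, 205.1, 246.5] 156.8 136.3
leaf_edge 0.67 [276.6, 62.9, 184.2, 253.2] 365.7 173.4
stud 0.61 [274.0, 60.1, 189.7, 262.1] 365.8 173.4
batten 0.82 [277.4, 64.3, 186.5, 252.3] 365.9 173.1
lever_tab 0.96 [178.1, 159.8, 83.6, 41.3] 226.3 178.9
lock_pivot 0.58 [54.8, 23.2, 209.7, 243.9] 157.0 136.4
```

View pics/v2.png

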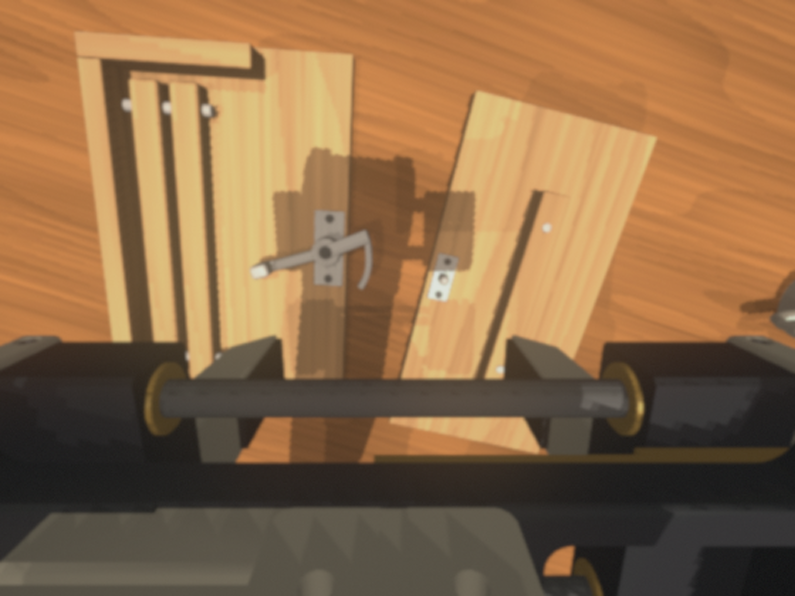

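The wrist view shows the top's far corner at (352,55), the pivot at (325,252), the tab at (261,271), the stud at (443,279) and the leaf corners at (475,91), (655,138) and (390,422).

```bash
python3 - <<'E'
from h import *
np.set_printoptions(precision=4,suppress=True)
im=snap("wrist"); k=1.42
P=lambda u,v,z:ray(im,(u/k,v/k),z)
print("wrist corner top",P(352,55,.018),"edge low",P(345,375,.018),"pivot",P(325,252,.043),"tab",P(261,269,.055),"stud",P(443,279,.034))
print("leaf",P(475,91,.018),P(655,138,.018),P(390,422,.018))
tp=snap("top"); g=tp["color"]
ys=lambda t:[r for r in outline_of("top",t)]
for t in("leaf_edge","batten","top_edge"):
    r=ys(t)[0]; 
    c=max(cv2.findContours(r["mask"].astype(np.uint8),0,1)[0],key=cv2.contourArea).reshape(-1,2)
    w=np.array([ray(tp,p,.018)[:2] for p in c]).astype(np.float32)
    R=cv2.minAreaRect(w); print(t,r["p"],R); print(cv2.boxPoints(R))
q=lambda u,v,z:ray(tp,(110+u/2.85,130+v/2.85),z)
print("top corners",q(417,70,.018),q(493,352,.018),"pivot",q(440,208,.043),"tab",q(393,239,.055),"stud",q(542,203,.034))
print("leaf",q(515,62,.018),q(545,355,.018),q(660,48,.018),q(693,341,.018))
E
```

```text
wrist corner top [0.6777 0.0747 0.018 ] edge low [0.3859 0.0008 0.018 ] pivot [0.5112 0.0511 0.043 ] tab [0.4822 0.1001 0.055 ] stud [ 0.5172 -0.0609  0.034 ]
leaf [ 0.6823 -0.0358  0.018 ] [ 0.6938 -0.204   0.018 ] [ 0.3462 -0.0608  0.018 ]
leaf_edge 0.98 ((0.5324198007583618, -0.17115573585033417), (0.34341031312942505, 0.08891372382640839), 8.913150787353516)
[[ 0.3559 -0.1538]
 [ 0.3697 -0.2417]
 [ 0.7089 -0.1885]
 [ 0.6952 -0.1006]]
batten 0.69 ((0.5305644273757935, -0.16182760894298553), (0.33960506319999695, 0.08662457764148712), 5.138554573059082)
[[ 0.3576 -0.1339]
 [ 0.3653 -0.2202]
 [ 0.7036 -0.1898]
 [ 0.6958 -0.1035]]
top_edge 0.95 ((0.49441665410995483, 0.15387922525405884), (0.3429797887802124, 0.22064819931983948), 14.151925086975098)
[[0.3012 0.2189]
 [0.3551 0.005 ]
 [0.6877 0.0888]
 [0.6337 0.3028]]
top corners [0.6808 0.0879 0.018 ] [0.3556 0.0058 0.018 ] pivot [0.5153 0.0619 0.043 ] tab [0.4798 0.1135 0.055 ] stud [ 0.5202 -0.0521  0.034 ]
leaf [ 0.6878 -0.0252  0.018 ] [ 0.3513 -0.052   0.018 ] [ 0.7008 -0.1924  0.018 ] [ 0.364  -0.2168  0.018 ]
```

```bash
python3 - <<'E'
from h import *
np.set_printoptions(precision=4,suppress=True)
for i in range(3): print(monitor.observe()["position"],monitor.observe()["ee_rot"],monitor.observe()["clock"])
im=snap("wrist","w2.png"); print(im["C"])
a=im["color"][:,:,::-1][:320]
cv2.imwrite("pics/v3.png",cv2.resize(a[30:310,40:440],None,fx=2,fy=2,interpolation=cv2.INTER_CUBIC))
E
```

```text
[ 0.5216 -0.0093  0.2531] [3.1059 0.4708 0.0002] 3.8
[ 0.5216 -0.0093  0.2531] [3.1059 0.4708 0.0002] 3.8
[ 0.5216 -0.0093  0.2531] [3.1059 0.4708 0.0002] 3.8
[[ 0.2963 -0.9209 -0.2533  0.5883]
 [-0.9551 -0.2856 -0.0788  0.0113]
 [ 0.0003  0.2653 -0.9642  0.4128]
 [ 0.      0.      0.      1.    ]]
```

View pics/v3.png

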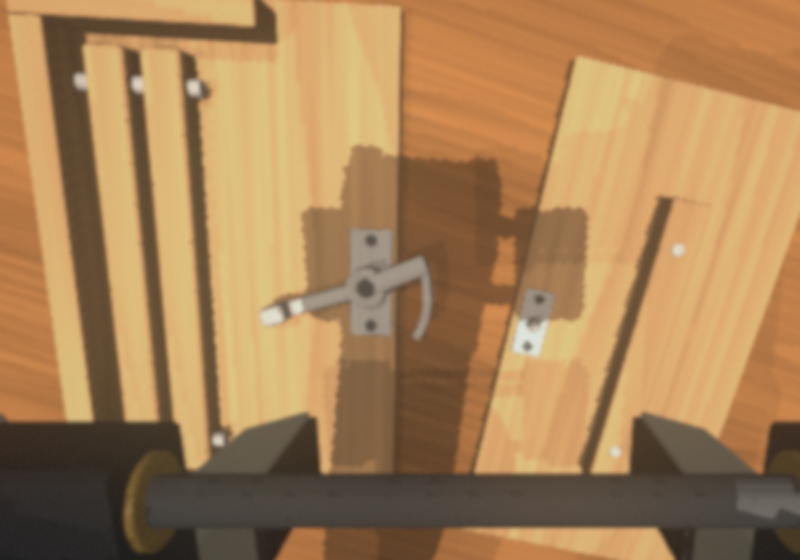

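```bash
python3 - <<'E'
from h import *
np.set_printoptions(precision=4,suppress=True)
im=snap("wrist")
P=lambda u,v,z:ray(im,(40+u/2,30+v/2),z)
for n,a in dict(tc=(402,7,.018),te=(394,470,.018),piv=(366,288,.042),tab=(271,316,.055),stud=(533,324,.034),lc=(577,57,.018),le=(473,470,.018),s1=(678,250,.046),s2=(615,452,.046)).items(): print(n,P(*a))
d=P(402,7,.018)-P(394,470,.018); print("top yaw",np.degrees(np.arctan2(d[1],d[0])))
d=P(577,57,.018)-P(473,470,.018); print("leaf yaw",np.degrees(np.arctan2(d[1],d[0])))
d=P(678,250,.046)-P(615,452,.046); print("batten yaw",np.degrees(np.arctan2(d[1],d[0])), (P(678,250,.046)+P(615,452,.046))/2)
E
```

```text
tc [0.6809 0.0859 0.018 ]
te [0.3821 0.01   0.018 ]
piv [0.5133 0.0608 0.042 ]
tab [0.4811 0.1117 0.055 ]
stud [ 0.5213 -0.0506  0.034 ]
lc [ 0.6864 -0.0248  0.018 ]
le [ 0.3996 -0.0464  0.018 ]
s1 [ 0.5951 -0.12    0.046 ]
s2 [ 0.4549 -0.1315  0.046 ]
top yaw 14.247694556462887
leaf yaw 4.291401917625446
batten yaw 4.710067204401258 [ 0.525  -0.1257  0.046 ]
```

The settled picture agrees with the top camera to within 2 mm. The top's yaw is 14.2°, the pivot is at (0.513,0.061), the tab at (0.481,0.112) and the leaf's yaw is 4.5°. The lever stands at about 1.25 rad, so I'll go to the tab.

Request:
move_arm([
  [-0.3,0.9,-1,0,0,8.1],
  [-0.3,0.9,-1,0,0,8.1],
  [-0.3,0.9,-1,0,0,8.1],
  [-0.3,0.9,-1,0,0,8.1],
  [-0.3,0.9,-1,0,0,8.1],
  [-0.3,0.9,-1,0,0,8.1],
  [-0.3,0.9,-1,0,0,8.1],
  [-0.3,0.9,-1,0,0,8.1],
], grip=0.35)

```text
clock: 4.7
position: [0.4977, 0.0636, 0.1727]
ee_rot: [2.363, 2.07, 0.0]
force: [0.2, 0.1, 0.2]
width: 0.372
```

Request:
move_arm([
  [-0.3,0.9,-1,0,0,8.1],
  [-0.3,0.9,-1,0,0,8.1],
  [-0.3,0.9,-1,0,0,8.1],
  [-0.3,0.9,-1,0,0,8.1],
  [-0.45,1.3,-1,0,0,8.1],
  [0,0,0,0,0,0],
  [0,0,0,0,0,0],
  [0,0,0,0,0,0],
])

```text
clock: 5.5
position: [0.4818, 0.1116, 0.1235]
ee_rot: [1.514, 2.752, 0.0]
force: [0.6, 0.5, 0.5]
width: 0.351
```

```bash
cat >> h.py <<'E'
def st():
    s=monitor.observe(); R=cv2.Rodrigues(np.array(s["ee_rot"],float))[0]
    print(s["clock"],np.round(s["position"],4),"yaw",np.degrees(np.arctan2(R[1,0],R[0,0])).round(1),"tilt",np.degrees(np.arccos(-R[2,2])).round(1),"F",np.round(s["force"],1),"w",round(float(s["width"]),3),"j",np.round(s["joints"],2))
E
python3 - <<'E'
from h import *
im=snap("wrist","w3.png"); st(); print(proj(im,[.4811,.1117,.055]),proj(im,[.5133,.0608,.042]))
for r in outline_of("wrist","lever_tab")[:2]:
    ys,xs=np.nonzero(r["mask"]); print(r["p"],r["rect"],xs.mean(),ys.mean())
cv2.imwrite("pics/v4.png",im["color"][:,:,::-1])
E
```

```text
5.55 [0.4819 0.1116 0.1235] yaw 122.4 tilt 0.1 F [ 1.  -0.1 -0.2] w 0.353 j [ 0.24  0.45 -0.75  1.96  0.4   0.88 -0.16]
[278.08368503 217.34793633] [277.94548651 275.58475209]
0.87 [244.2, 201.0, 49.2, 113.5] 274.5685407454201 264.2381554011371
```

View pics/v4.png

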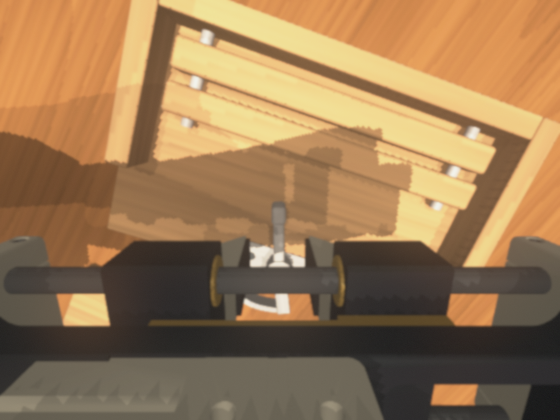

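The tab is at (279,211), on the jaw centre line within about 1 px of the prediction. Descending.

Request:
move_arm([
  [0,0,-2.5,0,0,0],
  [0,0,-2.5,0,0,0],
  [0,0,-1.8,0,0,0],
  [0,0,0,0,0,0],
  [0,0,0,0,0,0],
])

```text
clock: 6.1
position: [0.4815, 0.1122, 0.0555]
ee_rot: [1.51, 2.755, -0.0]
force: [0.8, -0.2, 0.2]
width: 0.349
```

Request:
move_arm([
  [0,0,0,0,0,0],
  [0,0,0,0,0,0],
  [0,0,0,0,0,0],
  [0,0,0,0,0,0],
  [0,0,0,0,0,0],
  [0,0,0,0,0,0],
], grip=0, force=20)

```text
clock: 6.7
position: [0.4813, 0.1122, 0.0551]
ee_rot: [1.509, 2.755, 0.0]
force: [1.1, 0.7, 0.0]
width: 0.008
```

```bash
python3 - <<'E'
from h import *
st()
# arc steps: lever angle from current yaw to open stop
c=np.array([.5133,.0608]); a0=122.4
for a in np.linspace(a0,194.4,10): print(round(a,1),np.round(c+.060*np.array([np.cos(np.radians(a)),np.sin(np.radians(a))]),4))
E
```

```text
6.7 [0.4813 0.1122 0.0551] yaw 122.6 tilt 0.0 F [1.1 0.7 0. ] w 0.008 j [ 0.17  0.55 -0.68  2.03  0.51  0.74 -0.26]
122.4 [0.4812 0.1115]
130.4 [0.4744 0.1065]
138.4 [0.4684 0.1006]
146.4 [0.4633 0.094 ]
154.4 [0.4592 0.0867]
162.4 [0.4561 0.0789]
170.4 [0.4541 0.0708]
178.4 [0.4533 0.0625]
186.4 [0.4537 0.0541]
194.4 [0.4552 0.0459]
```

The jaws shut on nothing, so I'll look.

```bash
python3 - <<'E'
from h import *
im=snap("wrist"); st(); t=snap("top")
a=im["color"][150:330,180:400]; b=t["color"][150:250,215:315]
cv2.imwrite("pics/v5.png",np.hstack([cv2.resize(a,(489,400)),cv2.resize(b,(311,400)) if 0 else cv2.resize(b[:,10:88],(311,400),interpolation=cv2.INTER_CUBIC)])[:,:,::-1])
print(proj(im,[.4811,.1117,.055]),proj(im,[.5133,.0608,.042]))
for c in("wrist","top"):
  for r in outline_of(c,"lever_tab")[:2]:
    ys,xs=np.nonzero(r["mask"]); print(c,r["p"],r["rect"],xs.mean(),ys.mean())
E
```

```text
6.75 [0.4812 0.1122 0.0551] yaw 122.6 tilt 0.0 F [-0.  -0.9 -0.2] w 0.001 j [ 0.17  0.55 -0.68  2.03  0.51  0.74 -0.26]
[278.6345547  252.70147394] [278.02637989 324.97534933]
wrist 0.56 [272.0, 227.2, 15.0, 91.1] 278.9764705882353 242.1705882352941
```

View pics/v5.png

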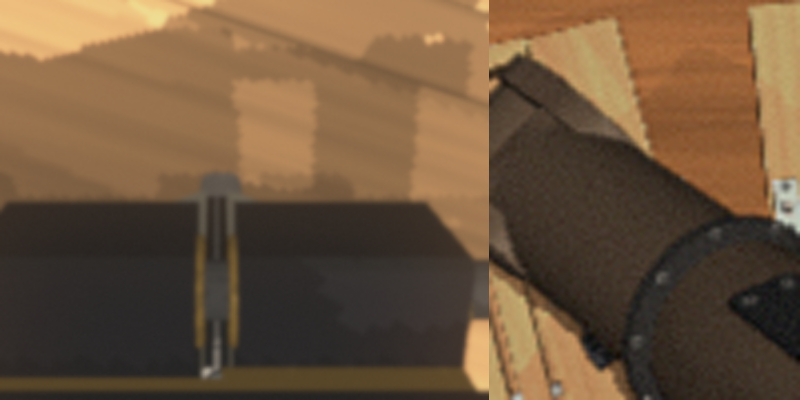

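```bash
python3 - <<'E'
from h import *
np.set_printoptions(precision=4,suppress=True)
im=snap("wrist"); st()
d=np.array([np.cos(np.radians(122.5)),np.sin(np.radians(122.5)),0]); t=np.array([.4812,.1122,0])
for z in(.031,.036,.055):
  for o in(-.0095,0,.0095): print(z,o,proj(im,t+o*d+[0,0,z]))
for z in(.031,.045,.055): print([np.round((ray(im,(278,v),z)-t-[0,0,z])@d,4) for v in(226,233,240)])
a=im["color"][200:330,220:340]
cv2.imwrite("pics/v6.png",cv2.resize(cv2.convertScaleAbs(a,alpha=2.2),None,fx=4.5,fy=4.5,interpolation=cv2.INTER_CUBIC)[:,:,::-1])
sc=snap("scene"); print(proj(sc,[.4811,.1117,.05]))
u,v=proj(sc,[.4811,.1117,.05]).astype(int)
cv2.imwrite("pics/v7.png",cv2.resize(sc["color"][v-50:v+50,u-65:u+65],None,fx=6,fy=6,interpolation=cv2.INTER_CUBIC)[:,:,::-1])
E
```

```text
6.95 [0.4812 0.1122 0.055 ] yaw 122.6 tilt 0.0 F [-0.4  0.1  1. ] w -0.003 j [ 0.17  0.55 -0.68  2.03  0.51  0.74 -0.26]
0.031 -0.0095 [279.0288 250.6545]
0.031 0 [279.0742 237.6533]
0.031 0.0095 [279.1208 224.315 ]
0.036 -0.0095 [279.0707 253.6996]
0.036 0 [279.1178 240.4104]
0.036 0.0095 [279.1662 226.7677]
0.055 -0.0095 [279.2507 266.7989]
0.055 0 [279.3054 252.2906]
0.055 0.0095 [279.3618 237.3549]
[np.float64(0.0083), np.float64(0.0033), np.float64(-0.0017)]
[np.float64(0.0131), np.float64(0.0085), np.float64(0.0039)]
[np.float64(0.0165), np.float64(0.0122), np.float64(0.0078)]
[318.4563 202.1844]
```

View pics/v6.png

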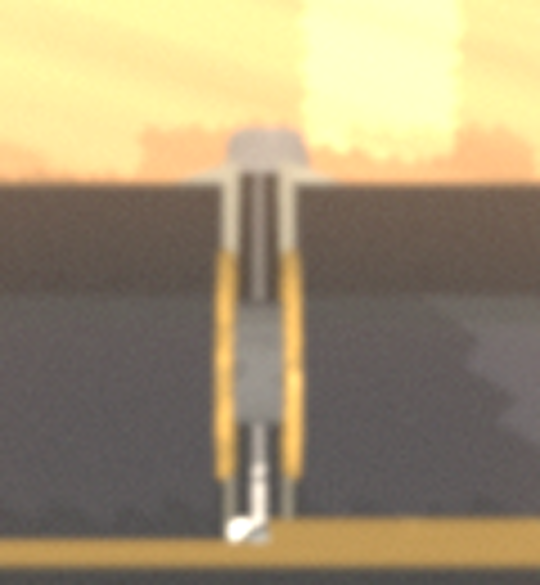

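View pics/v7.png

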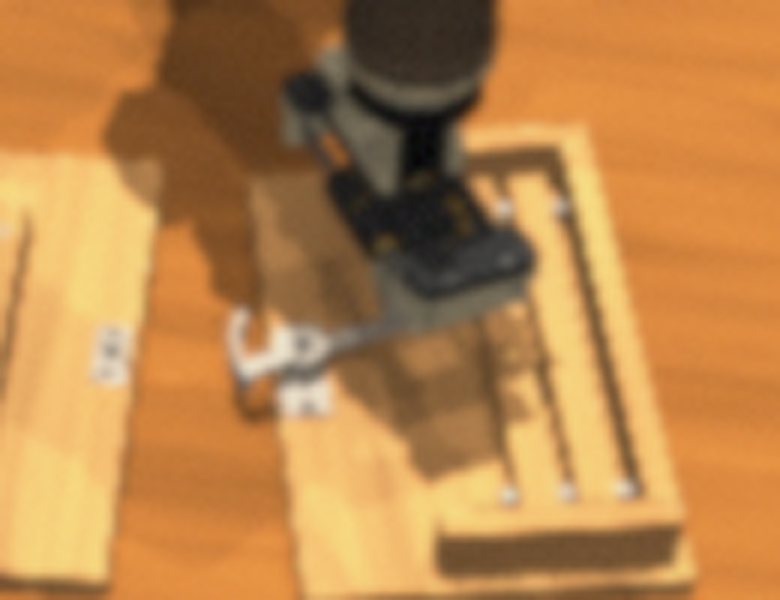

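Request:
move_arm([
  [0,0,0,0,0,0],
  [0,0,0,0,0,0],
  [0,0,0,0,0,0],
  [0,0,2.3,0,0,0],
  [0,0,2.5,0,0,0],
  [0,0,2,0,0,0],
  [0,0,0,0,0,0],
  [0,0,0,0,0,0],
], grip=0.35)

```text
clock: 7.8
position: [0.4814, 0.112, 0.1231]
ee_rot: [1.509, 2.754, 0.0]
force: [-0.4, -0.8, -0.7]
width: 0.347
```

```bash
python3 - <<'E'
from h import *
im=snap("wrist","w5.png"); st()
a=cv2.imread("pics/w3.png")[170:300,200:360]; b=im["color"][170:300,200:360,::-1]
cv2.imwrite("pics/v8.png",np.hstack([cv2.resize(cv2.convertScaleAbs(x,alpha=1.5),None,fx=2.5,fy=2.5,interpolation=cv2.INTER_CUBIC) for x in(a,b)]))
E
```

```text
7.85 [0.481  0.1119 0.1225] yaw 122.6 tilt 0.0 F [-1.  -0.   0.5] w 0.344 j [ 0.24  0.45 -0.75  1.97  0.4   0.88 -0.16]
```

View pics/v8.png

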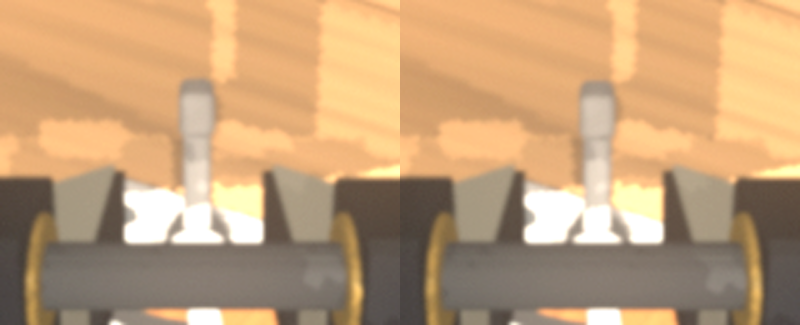

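```bash
python3 - <<'E'
from h import *
np.set_printoptions(precision=1,suppress=True)
im=snap("wrist"); s=monitor.observe(); st()
R=cv2.Rodrigues(np.array(s["ee_rot"],float))[0]; p=np.array(s["position"])
print(np.array(im["mount"]).round(3))
for z in(.019,.01,0,-.01,-.02):
  print(z,[proj(im,p+R@np.array([x,y,z])) for x in(-.0095,.0095) for y in(-.016,.016,.035)])
tp=snap("top")
E
```

```text
7.9 [0.5 0.1 0.1] yaw 122.6 tilt 0.1 F [-1.3  0.1 -0.8] w 0.351 j [ 0.2  0.5 -0.8  2.   0.4  0.9 -0.2]
[[-0.  -1.  -0.3  0.1]
 [ 1.   0.  -0.  -0. ]
 [ 0.  -0.3  1.  -0.2]
 [ 0.   0.   0.   1. ]]
0.019 [array([255. , 253.3]), array([302.8, 253.3]), array([331.2, 253.3]), array([254.4, 226.4]), array([303.5, 226.4]), array([332.6, 226.4])]
0.01 [array([253.9, 259.2]), array([304. , 259.2]), array([333.7, 259.2]), array([253.3, 231.1]), array([304.7, 231.1]), array([335.3, 231.1])]
0 [array([252.6, 266.3]), array([305.5, 266.3]), array([336.8, 266.3]), array([251.9, 236.9]), array([306.3, 236.9]), array([338.6, 236.9])]
-0.01 [array([251.2, 274.4]), array([307.1, 274.4]), array([340.3, 274.4]), array([250.4, 243.5]), array([308. , 243.4]), array([342.3, 243.4])]
-0.02 [array([249.6, 283.4]), array([309. , 283.4]), array([344.2, 283.4]), array([248.7, 250.8]), array([310. , 250.8]), array([346.4, 250.8])]
```

Two things agree here. The jaws shut on nothing at z=0.055, and in the picture the finger ends match the reported TCP point rather than 19 mm ahead of it. So the fingertips are at about the reported z. Going to z≈0.039 is safe under either reading.

Request:
move_arm([
  [0,0,-3,0,0,0],
  [0,0,-3,0,0,0],
  [0,0,-1.4,0,0,0],
  [0,0,-1,0,0,0],
  [0,0,0,0,0,0],
  [0,0,0,0,0,0],
])

```text
clock: 8.55
position: [0.4816, 0.1126, 0.0396]
ee_rot: [1.508, 2.755, 0.001]
force: [-0.3, -0.2, -0.4]
width: 0.349
```

Request:
move_arm([
  [0,0,0,0,0,0],
  [0,0,0,0,0,0],
  [0,0,0,0,0,0],
  [0,0,0,0,0,0],
  [0,0,0,0,0,0],
], grip=0, force=20)

```text
clock: 9.05
position: [0.4819, 0.1125, 0.0395]
ee_rot: [1.508, 2.755, 0.002]
force: [0.3, 0.5, 4.6]
width: 0.135
```

The tab is held (opening 0.135, about 12.4 mm). Swinging it open along the arc.

Request:
move_arm([
  [-0.68,-0.5,0,0,0,8],
  [-0.6,-0.59,0,0,0,8],
  [-0.51,-0.66,0,0,0,8],
  [-0.41,-0.73,0,0,0,8],
])

```text
clock: 9.45
position: [0.4604, 0.0876, 0.0396]
ee_rot: [0.682, 3.064, 0.002]
force: [4.7, -0.0, 0.4]
width: 0.128
```

Request:
move_arm([
  [-0.31,-0.78,0,0,0,8],
  [-0.2,-0.81,0,0,0,8],
  [-0.08,-0.83,0,0,0,8],
  [0.04,-0.84,0,0,0,8],
  [0.15,-0.82,0,0,0,8],
  [0,0,0,0,0,0],
  [0,0,0,0,0,0],
])

```text
clock: 10.15
position: [0.457, 0.0479, 0.0396]
ee_rot: [-0.398, 3.113, 0.004]
force: [5.0, 3.9, 0.1]
width: 0.128
```

```bash
python3 - <<'E'
from h import *
st()
E
```

```text
10.15 [0.457  0.0479 0.0396] yaw -165.4 tilt 0.2 F [5.  3.9 0.1] w 0.128 j [ 0.5   0.65 -0.99  2.11  0.78  0.8   0.85]
```

Request:
move_arm([
  [0.05,-0.25,0,0,0,1],
  [0,0,0,0,0,0],
  [0,0,0,0,0,0],
])

```text
clock: 10.45
position: [0.457, 0.0477, 0.0397]
ee_rot: [-0.428, 3.109, 0.009]
force: [2.3, 11.5, -2.4]
width: 0.128
```

```bash
python3 - <<'E'
from h import *
st()
s=monitor.observe();d=np.array(s["position"][:2])-[.5133,.0608];print(np.degrees(np.arctan2(d[1],d[0]))%360,np.hypot(*d))
E
```

```text
10.45 [0.457  0.0477 0.0397] yaw -164.3 tilt 0.4 F [ 2.3 11.5 -2.4] w 0.128 j [ 0.51  0.65 -0.99  2.11  0.78  0.8   0.87]
193.11729230758164 0.05780179665139143
```

The lever is on its open stop: the force rises while the pose stays put. Release, rise, and measure again.

Request:
move_arm([
  [-0.05,0.25,0,0,0,-1],
  [0,0,0,0,0,0],
  [0,0,0,0,0,0],
  [0,0,3,0,0,0],
  [0,0,4,0,0,0],
  [0.5,-0.5,4,0,0,0],
  [1,-1,4,0,0,0],
  [1.5,-1.5,4,0,0,0],
], grip=0.35)

```text
clock: 11.25
position: [0.4844, 0.0165, 0.2307]
ee_rot: [0.402, -3.115, 0.001]
force: [2.2, 0.2, -0.6]
width: 0.351
```

Request:
move_arm([
  [2,-1.5,2,0,0,-5],
  [2,-1.5,1,0,0,-5],
  [2,-1,0,0,0,0],
  [0,0,0,0,0,0],
  [0,0,0,0,0,0],
  [0,0,0,0,0,0],
  [0,0,0,0,0,0],
])

```text
clock: 11.95
position: [0.5445, -0.0229, 0.259]
ee_rot: [0.128, -3.138, 0.0]
force: [-0.5, -0.6, 0.5]
width: 0.357
```

```bash
python3 - <<'E'
from h import *
st(); im=snap("wrist","w6.png")
np.save("C6.npy",im["C"]); st()
cv2.imwrite("pics/v9.png",cv2.resize(im["color"][:300,:,::-1],None,fx=1.42,fy=1.42,interpolation=cv2.INTER_CUBIC))
E
```

```text
11.95 [ 0.5445 -0.0229  0.259 ] yaw -175.3 tilt 0.0 F [-0.5 -0.6  0.5] w 0.357 j [ 0.71  0.5  -1.11  1.66  0.46  1.28  1.16]
12.0 [ 0.5446 -0.023   0.259 ] yaw -175.4 tilt 0.0 F [ 0.8 -0.4 -0.6] w 0.351 j [ 0.71  0.5  -1.11  1.66  0.46  1.28  1.16]
```

View pics/v9.png

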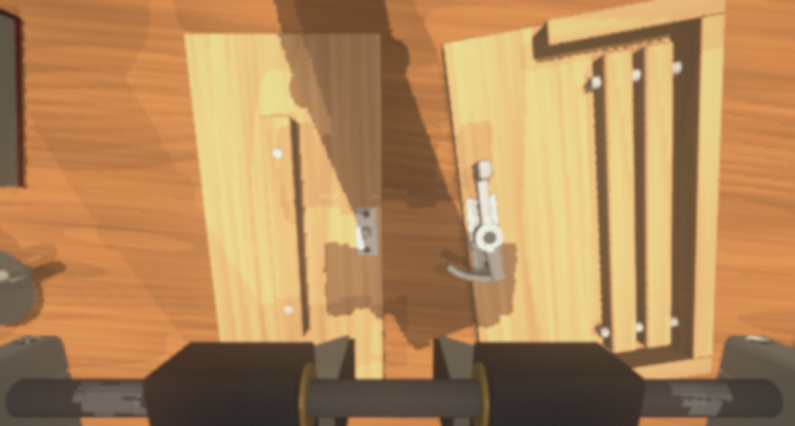

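The lever is open with its tab at (484,168) and the pivot at (489,237). The leaf corner is at (381,34), the top corner at (445,43) and the batten screws at (277,153) and (288,309).

```bash
python3 - <<'E'
from h import *
np.set_printoptions(precision=4,suppress=True)
im=snap("wrist"); im["C"]=np.load("C6.npy"); k=1.42
P=lambda u,v,z:ray(im,(u/k,v/k),z)
for n,a in dict(tc=(445,43,.018),te=(478,340,.018),piv=(489,237,.042),tab=(484,168,.055),stud=(366,231,.034),lc=(381,34,.018),le=(383,380,.018),lb=(185,34,.018),s1=(277,153,.046),s2=(288.5,309,.046)).items(): print(n,P(*a))
y=lambda a,b:np.degrees(np.arctan2(*(P(*b)-P(*a))[1::-1]))
print("top yaw",y((445,43,.018),(478,340,.018)),"leaf",y((381,34,.018),(383,380,.018)),"bat",y((277,153,.046),(288.5,309,.046)),"lever",y((484,168,.055),(489,237,.055)))
print((P(277,153,.046)+P(288.5,309,.046))/2)
# line fits by gradient along the two joint edges
g=cv2.GaussianBlur(im["color"].astype(np.float32),(0,0),1).mean(2)
E
```

```text
tc [0.3527 0.0057 0.018 ]
te [0.6226 0.0712 0.018 ]
piv [0.5131 0.0616 0.042 ]
tab [0.4543 0.046  0.055 ]
stud [ 0.5177 -0.0512  0.034 ]
lc [ 0.3503 -0.05    0.018 ]
le [ 0.6762 -0.0239  0.018 ]
lb [ 0.364  -0.2181  0.018 ]
s1 [ 0.4561 -0.1308  0.046 ]
s2 [ 0.5956 -0.119   0.046 ]
top yaw 13.632593767121943 leaf 4.572987596117141 bat 4.850070432704668 lever 12.264651504166581
[ 0.5258 -0.1249  0.046 ]
```

Request:
move_arm([
  [-0.5,-2.6,-2,0,0,0],
  [-0.5,-2.6,-2,0,0,0],
  [-0.5,-2.6,-3,0,0,0],
  [-0.4,-2.4,-4,0,0,0],
  [0,0,-4,0,0,0],
  [0,0,-3,0,0,0],
  [0,0,0,0,0,0],
  [0,0,0,0,0,0],
], grip=0.5)

```text
clock: 12.85
position: [0.5264, -0.1248, 0.0798]
ee_rot: [0.127, -3.139, -0.001]
force: [0.2, 0.3, 0.9]
width: 0.502
```

```bash
python3 - <<'E'
from h import *
st(); im=snap("wrist","w7.png")
print(proj(im,[.5254,-.1252,.046]),proj(im,[.4559,-.1309,.046]))
cv2.imwrite("pics/v10.png",cv2.resize(im["color"][60:300,180:400,::-1],None,fx=2,fy=2,interpolation=cv2.INTER_CUBIC))
E
```

```text
12.85 [ 0.5264 -0.1248  0.0798] yaw -175.4 tilt 0.0 F [0.2 0.3 0.9] w 0.502 j [ 0.8   0.67 -0.97  1.88  0.68  0.95  1.16]
[277.20145327 232.70349659] [277.11028102 130.88424438]
```

View pics/v10.png

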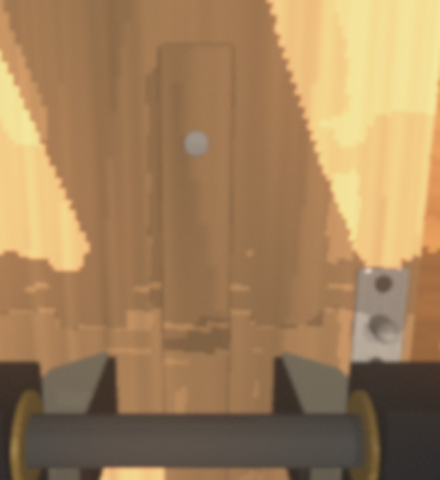

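The screw shows at (278,131) against (277,131) predicted, so the batten is centred between the jaws. Descend and grip.

Request:
move_arm([
  [0,0,-2.5,0,0,0],
  [0,0,-1.7,0,0,0],
  [0,0,-1,0,0,0],
  [0,0,0,0,0,0],
  [0,0,0,0,0,0],
])

```text
clock: 13.4
position: [0.5266, -0.1252, 0.0276]
ee_rot: [-0.126, 3.139, 0.0]
force: [-0.4, 0.8, -0.2]
width: 0.503
```

Request:
move_arm([
  [0,0,0,0,0,0],
  [0,0,0,0,0,0],
  [0,0,0,0,0,0],
  [0,0,0,0,0,0],
  [0,0,0,0,0,0],
], grip=0, force=35)

```text
clock: 13.9
position: [0.5265, -0.1252, 0.0274]
ee_rot: [-0.126, 3.138, 0.0]
force: [-1.3, 0.6, 4.7]
width: 0.258
```

```bash
python3 - <<'E'
from h import *
st()
# target: leaf at mid M, yaw a. grasp offset of TCP relative to leaf in leaf frame
s=monitor.observe(); p=np.array(s["position"][:2])
def R(a): a=np.radians(a); return np.array([[np.cos(a),-np.sin(a)],[np.sin(a),np.cos(a)]])
L=np.array([.5184,-.0377]); la=4.5; o=R(la).T@(p-L); print("offset",o)
M=np.array([.517,.0452]); ta=13.8
for g in(.025,.010,.0): print(g,M+R(ta)@(o+[0,-g]), (M+R(ta)@(o+[0,-g]))-p)
E
```

```text
13.9 [ 0.5265 -0.1252  0.0274] yaw -175.4 tilt 0.0 F [-1.3  0.6  4.7] w 0.258 j [ 0.75  0.74 -0.9   1.92  0.76  0.87  1.1 ]
offset [ 0.00123035 -0.08782814]
0.025 [ 0.54510812 -0.0640778 ] [0.01859065 0.06108307]
0.01 [ 0.54153012 -0.04951078] [0.01501265 0.07565008]
0.0 [ 0.53914478 -0.03979944] [0.01262731 0.08536142]
```

Request:
move_arm([
  [0.31,1,0,0,0,1.55],
  [0.31,1,0,0,0,1.55],
  [0.31,1,0,0,0,1.55],
  [0.31,1,0,0,0,1.55],
  [0.31,1,0,0,0,1.55],
  [0.31,1.1,0,0,0,1.55],
  [0,0,0,0,0,0],
  [0,0,0,0,0,0],
])

```text
clock: 14.7
position: [0.5455, -0.0632, 0.0274]
ee_rot: [-0.381, 3.117, 0.002]
force: [1.5, 4.5, 1.5]
width: 0.257
```

```bash
python3 - <<'E'
from h import *
st(); im=snap("wrist","w8.png"); np.save("C8.npy",im["C"]); st()
cv2.imwrite("pics/v11.png",cv2.resize(im["color"][:300,140:540,::-1],None,fx=2,fy=2,interpolation=cv2.INTER_CUBIC))
E
```

```text
14.7 [ 0.5455 -0.0632  0.0274] yaw -166.1 tilt 0.1 F [1.5 4.5 1.5] w 0.257 j [ 0.65  0.76 -0.93  1.9   0.79  0.89  1.13]
14.75 [ 0.5455 -0.0633  0.0274] yaw -166.1 tilt 0.1 F [1.8 4.  3.6] w 0.258 j [ 0.65  0.76 -0.93  1.9   0.79  0.89  1.13]
```

View pics/v11.png

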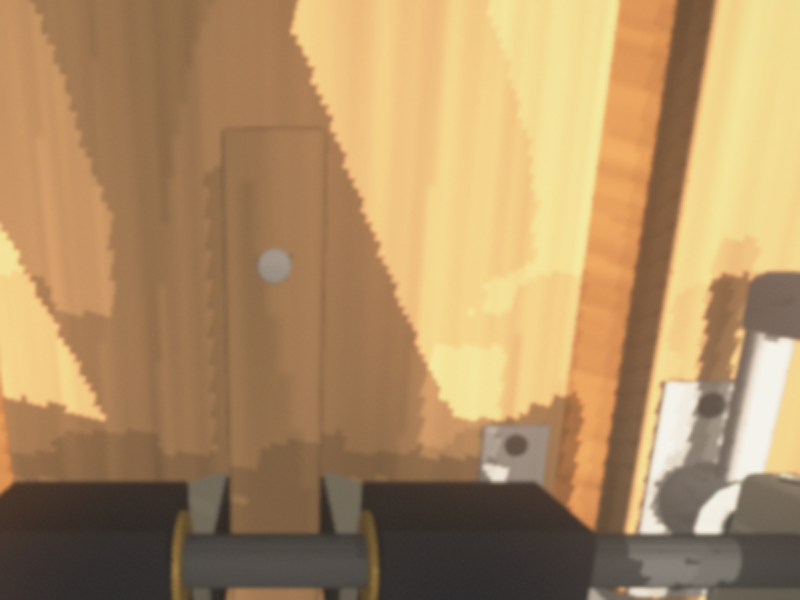

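```bash
python3 - <<'E'
from h import *
np.set_printoptions(precision=4,suppress=True)
im=snap("wrist"); im["C"]=np.load("C8.npy")
P=lambda u,v,z=.018:ray(im,(140+u/2,v/2),z)
def ln(a,b): 
    a,b=P(*a)[:2],P(*b)[:2]; d=a-b
    return b,d,np.degrees(np.arctan2(d[1],d[0]))%180
# subpixel: find edges per row; leaf edge = bright->dark orange, top edge = dark gap -> bright, using saturation-less blue channel
g=cv2.GaussianBlur(im["color"][:300,140:540].astype(np.float32),(0,0),.8)[:,:,1]
A=[];B=[]
for v in range(5,130,4):
    r=np.gradient(g[v]); ul=309-v*25/260; ut=358-v*42/260
    i=int(ul); A.append((140+i-7+np.argmin(r[i-7:i+8]),v))
    i=int(ut); B.append((140+i-7+np.argmax(r[i-7:i+8]),v))
def fit(A):
    w=np.array([ray(im,a,.018)[:2] for a in A],np.float32); vx,vy,x,y=cv2.fitLine(w,cv2.DIST_HUBER,0,.001,.001).ravel()
    if vx<0: vx,vy=-vx,-vy
    n=np.array([-vy,vx]); res=(w-[x,y])@n
    print("yaw",np.degrees(np.arctan2(vy,vx)),"at",x,y,"res",res.std(),w[0],w[-1]); return np.array([x,y]),np.array([vx,vy]),n
a=fit(A);b=fit(B); print("gap normal mm",(b[0]-a[0])@b[2]*1e3)
print("manual leaf",ln((618,0),(568,520))[2],"top",ln((716,0),(632,520))[2])
tp=snap("top","t8.png")
E
```

```text
yaw 14.125263 at 0.4242579 -0.0037110471 res 0.00015495994 [ 0.3958 -0.0107] [0.4547 0.0039]
yaw 14.225494 at 0.41835517 0.020086717 res 0.00015559544 [0.3899 0.013 ] [0.4487 0.028 ]
gap normal mm 24.518562
manual leaf 16.575409553536787 top 14.821017550846278
```

The edges are parallel to 0.1° with a 24.5 mm gap, and the along-edge offset is under about 1 mm. Slide in along the joint normal.

Request:
move_arm([
  [-0.1,0.39,0,0,0,0],
  [-0.1,0.39,0,0,0,0],
  [-0.1,0.39,0,0,0,0],
  [-0.1,0.39,0,0,0,0],
  [-0.1,0.39,0,0,0,0],
  [-0.05,0.2,0,0,0,0],
  [0,0,0,0,0,0],
  [0,0,0,0,0,0],
])

```text
clock: 15.65
position: [0.54, -0.0457, 0.0274]
ee_rot: [-0.375, 3.119, -0.005]
force: [1.5, -4.8, 9.2]
width: 0.257
```

Request:
move_arm([
  [-0.025,0.1,0,0,0,0],
  [-0.025,0.1,0,0,0,0],
  [-0.012,0.05,0,0,0,0],
  [0,0,0,0,0,0],
])

```text
clock: 16.05
position: [0.5395, -0.0438, 0.0274]
ee_rot: [-0.374, 3.119, -0.007]
force: [2.2, -8.1, 9.1]
width: 0.257
```

```bash
python3 - <<'E'
from h import *
np.set_printoptions(precision=4,suppress=True)
st(); im=snap("wrist","w9.png"); tp=snap("top","t9.png")
x=np.array([.9698,.2436]);n=np.array([-.2436,.9698])
# end edges far & near: sample brightness along x direction in world at several distances either side of joint
for cam,img in(("top",tp),("wrist",im)):
  gray=cv2.GaussianBlur(img["color"].astype(np.float32),(0,0),.7)
  ch=gray[:,:,1]-0*gray[:,:,0]
  M=np.array([.5173,.0448])
  for sgn in(1,-1):
    for off in(-.06,-.04,-.02,.02,.04,.06):
      t=np.arange(.14,.20,.0005)
      pts=[proj(img,np.r_[M+sgn*tt*x+off*n,.018]) for tt in t]
      q=np.array(pts,np.float32)
      if q.min()<2 or q[:,0].max()>557 or q[:,1].max()>417: continue
      prof=cv2.remap(ch,q[:,:1],q[:,1:],cv2.INTER_LINEAR).ravel()
      d=np.gradient(cv2.GaussianBlur(prof[None],(0,0),4).ravel()); i=np.argmin(d)
      w=d[max(0,i-12):i+13].clip(max=0); print(cam,sgn,off,round(float((t[max(0,i-12):i+13]*w).sum()/w.sum())*1e3,1),round(float(prof[:20].mean()),0),round(float(prof[-20:].mean()),0))
E
```

```text
16.05 [ 0.5395 -0.0438  0.0274] yaw -166.3 tilt 0.2 F [ 2.2 -8.1  9.1] w 0.257 j [ 0.61  0.75 -0.93  1.92  0.79  0.89  1.08]
top 1 -0.06 170.7 151.0 97.0
top 1 -0.04 171.2 163.0 99.0
top 1 -0.02 171.4 161.0 99.0
top 1 0.02 171.9 153.0 104.0
top 1 0.04 172.6 158.0 105.0
top 1 0.06 171.1 145.0 103.0
top -1 -0.06 167.0 143.0 104.0
top -1 -0.04 167.3 157.0 103.0
top -1 -0.02 166.6 165.0 99.0
top -1 0.02 166.0 173.0 107.0
top -1 0.04 165.9 166.0 107.0
top -1 0.06 166.3 160.0 104.0
```

```bash
python3 - <<'E'
from h import *
st(); im=snap("wrist"); st()
x=np.array([.9698,.2436]);n=np.array([-.2436,.9698]); M=np.array([.5173,.0448])
g=cv2.GaussianBlur(im["color"].astype(np.float32),(0,0),.5)[:,:,1]
for tt in(-.13,-.11,-.09,-.07,-.06):
    t=np.arange(-.012,.012,.00025)
    q=np.array([proj(im,np.r_[M+tt*x+o*n,.018]) for o in t],np.float32)
    p=cv2.remap(g,q[:,:1],q[:,1:],cv2.INTER_LINEAR).ravel(); d=np.gradient(p)
    print(tt,"leaf edge",t[np.argmin(d)]*1e3,"top edge",t[np.argmax(d)]*1e3,p[::8].round())
E
```

```text
16.15 [ 0.5395 -0.0438  0.0274] yaw -166.3 tilt 0.2 F [ 1.2 -6.5  9.2] w 0.254 j [ 0.61  0.75 -0.93  1.92  0.79  0.89  1.08]
16.2 [ 0.5395 -0.0438  0.0274] yaw -166.3 tilt 0.2 F [ 1.6 -6.9  9.5] w 0.257 j [ 0.61  0.75 -0.93  1.92  0.79  0.89  1.08]
-0.13 leaf edge -2.9999999999999925 top edge 1.0408340855860843e-14 [219. 222. 222. 227. 213. 103. 146. 217. 215. 215. 221. 228.]
-0.11 leaf edge -3.2499999999999925 top edge 1.0408340855860843e-14 [220. 224. 224. 230. 210. 105. 148. 218. 218. 217. 222. 229.]
-0.09 leaf edge -3.499999999999993 top edge 0.25000000000001066 [221. 225. 225. 231. 199. 107. 147. 218. 219. 218. 222. 228.]
-0.07 leaf edge -3.499999999999993 top edge 0.25000000000001066 [223. 226. 226. 231. 193. 105. 147. 219. 219. 219. 222. 227.]
-0.06 leaf edge -3.9999999999999933 top edge 1.0408340855860843e-14 [205. 208. 208. 216. 173. 104. 136. 198. 186. 183. 207. 216.]
```

The gap is about 3.5 mm, with the leaf 0.4° short in yaw and 0.8 mm short in x. Correct it.

Request:
move_arm([
  [0.05,0.1,0,0,0,0.3],
  [0.03,0.1,0,0,0,0.3],
  [-0.04,0.15,0,0,0,0],
  [-0.025,0.1,0,0,0,0],
  [0,0,0,0,0,0],
  [0,0,0,0,0,0],
])

```text
clock: 16.8
position: [0.5395, -0.0395, 0.0274]
ee_rot: [-0.39, 3.117, -0.007]
force: [1.2, -7.4, 10.2]
width: 0.259
```

```bash
cat > gap.py <<'E'
from h import *
st(); im=snap("wrist"); tp=snap("top")
x=np.array([.9698,.2436]);n=np.array([-.2436,.9698]); M=np.array([.5173,.0448])
g=cv2.GaussianBlur(im["color"].astype(np.float32),(0,0),.5)[:,:,1]
for tt in(-.13,-.11,-.09,-.07):
    t=np.arange(-.008,.008,.00025)
    q=np.array([proj(im,np.r_[M+tt*x+o*n,.018]) for o in t],np.float32)
    if q.min()<1: continue
    p=cv2.remap(g,q[:,:1],q[:,1:],cv2.INTER_LINEAR).ravel(); d=np.gradient(p)
    print(tt,"leaf",round(t[np.argmin(d)]*1e3,2),"top",round(t[np.argmax(d)]*1e3,2),"min",p.min().round(),p[::8].round())
ch=cv2.GaussianBlur(tp["color"].astype(np.float32),(0,0),.7)[:,:,1]
E={}
for sgn in(1,-1):
  for off in(-.06,-.04,-.02,.02,.04,.06):
    t=np.arange(.14,.20,.0005)
    q=np.array([proj(tp,np.r_[M+sgn*tt*x+off*n,.018]) for tt in t],np.float32)
    prof=cv2.remap(ch,q[:,:1],q[:,1:],cv2.INTER_LINEAR).ravel()
    d=np.gradient(cv2.GaussianBlur(prof[None],(0,0),4).ravel()); i=np.argmin(d); sl=slice(max(0,i-12),i+13)
    w=d[sl].clip(max=0); E.setdefault((sgn,off<0),[]).append(round(float((t[sl]*w).sum()/w.sum())*1e3,1))
for k,v in E.items(): print(k,v)
mn=lambda k:np.median(E[k])
print("leaf-top x mm:",(mn((1,True))-mn((-1,True)))/2-(mn((1,False))-mn((-1,False)))/2)
E
python3 gap.py
```

```text
16.8 [ 0.5395 -0.0395  0.0274] yaw -165.7 tilt 0.3 F [ 1.2 -7.4 10.2] w 0.259 j [ 0.61  0.75 -0.93  1.92  0.79  0.89  1.08]
-0.13 leaf -0.5 top 1.0 min 181.0 [220. 223. 223. 230. 183. 217. 215. 215.]
-0.11 leaf -0.5 top 1.0 min 178.0 [221. 225. 225. 231. 180. 218. 217. 217.]
-0.09 leaf -0.25 top 1.0 min 189.0 [222. 226. 226. 232. 189. 219. 219. 218.]
-0.07 leaf -0.75 top 1.0 min 186.0 [223. 226. 226. 232. 189. 220. 219. 219.]
(1, True) [172.1, 171.6, 172.1]
(1, False) [171.9, 172.6, 171.3]
(-1, True) [166.7, 166.7, 166.4]
(-1, False) [166.2, 165.9, 166.3]
leaf-top x mm: -0.15000000000000568
```

Request:
move_arm([
  [-0.025,0.1,0,0,0,0],
  [-0.025,0.1,0,0,0,0],
  [0,0,0,0,0,0],
  [0,0,0,0,0,0],
])

```text
clock: 17.3
position: [0.5395, -0.0395, 0.0274]
ee_rot: [-0.388, 3.117, -0.011]
force: [3.0, -13.4, 10.9]
width: 0.259
```

```bash
python3 gap.py
```

```text
17.3 [ 0.5395 -0.0395  0.0274] yaw -165.8 tilt 0.4 F [  3.  -13.4  10.9] w 0.259 j [ 0.6   0.75 -0.93  1.92  0.79  0.89  1.07]
-0.13 leaf -0.5 top 1.0 min 180.0 [220. 223. 223. 230. 182. 217. 215. 216.]
-0.11 leaf -0.5 top 1.0 min 182.0 [221. 225. 225. 231. 184. 218. 218. 217.]
-0.09 leaf -0.25 top 0.75 min 189.0 [222. 226. 226. 232. 189. 219. 219. 218.]
-0.07 leaf -0.75 top 1.0 min 187.0 [223. 226. 227. 232. 188. 220. 219. 219.]
(1, True) [172.5, 171.8, 172.1]
(1, False) [171.8, 172.7, 171.2]
(-1, True) [166.9, 166.8, 166.4]
(-1, False) [166.1, 165.9, 166.3]
leaf-top x mm: -0.20000000000001705
```

Contact is made: force rises with no motion, the joint is closed and the ends are level to 0.2 mm. Relax, release, and go back to the lever.

Request:
move_arm([
  [0.07,-0.29,0,0,0,0],
  [0,0,0,0,0,0],
])

```text
clock: 17.6
position: [0.5395, -0.0395, 0.0274]
ee_rot: [-0.391, 3.117, -0.005]
force: [0.2, -4.2, 8.6]
width: 0.256
```

Request:
move_arm([
  [0,0,0,0,0,0],
  [0,0,0,0,0,0],
  [0,0,0,0,0,0],
  [0,0,2,0,0,0],
  [0,0,4,0,0,0],
  [0,0,3,0,0,0],
  [0,0,0,0,0,0],
  [0,0,0,0,0,0],
], grip=0.45)

```text
clock: 18.4
position: [0.5391, -0.0371, 0.1172]
ee_rot: [-0.395, 3.116, -0.001]
force: [-0.6, -1.1, -0.6]
width: 0.448
```

```bash
python3 gap.py
```

```text
18.4 [ 0.5391 -0.0371  0.1172] yaw -165.5 tilt 0.0 F [-0.6 -1.1 -0.6] w 0.448 j [ 0.68  0.65 -1.04  1.85  0.65  1.03  1.19]
-0.13 leaf -0.5 top 1.0 min 190.0 [216. 218. 219. 223. 193. 208. 211. 211.]
-0.11 leaf -0.75 top 1.5 min 188.0 [215. 218. 219. 222. 191. 207. 211. 211.]
-0.09 leaf -0.75 top 1.0 min 176.0 [209. 208. 214. 218. 180. 194. 204. 203.]
-0.07 leaf -0.5 top 1.25 min 172.0 [193. 196. 198. 202. 173. 185. 189. 188.]
(1, True) [176.5, 172.8, 172.1]
(1, False) [171.9, 172.7, 171.2]
(-1, True) [166.7, 167.2, 166.4]
(-1, False) [166.1, 165.8, 166.3]
leaf-top x mm: 0.15000000000000568
```

Request:
move_arm([
  [-2.1,2.1,0,0,0,-0.1],
  [-2.1,2.1,0,0,0,0],
  [-2.1,2.1,0,0,0,0],
  [-1.99,2.11,0,0,0,0],
  [0,0,-3,0,0,0],
  [0,0,-2,0,0,0],
  [0,0,-1.75,0,0,0],
  [0,0,-1,0,0,0],
], grip=0.35)

```text
clock: 19.3
position: [0.4547, 0.047, 0.0374]
ee_rot: [0.394, -3.113, -0.0]
force: [-0.2, -0.1, -0.3]
width: 0.352
```

Request:
move_arm([
  [0,0,0,0,0,0],
  [0,0,0,0,0,0],
  [0,0,0,0,0,0],
  [0,0,0,0,0,0],
  [0,0,0,0,0,0],
], grip=0, force=40)

```text
clock: 19.8
position: [0.4565, 0.0478, 0.0401]
ee_rot: [-0.393, 3.116, 0.001]
force: [-1.0, 1.7, 1.7]
width: 0.127
```

```bash
python3 - <<'E'
from h import *
st(); p=np.array(monitor.observe()["position"][:2]); c=np.array([.5133,.0608]); d=p-c
r=np.hypot(*d); a=np.degrees(np.arctan2(d[1],d[0]))%360; print(r,a)
prev=p
for k in range(1,14):
    b=np.radians(a-7*k); q=c+.0585*np.array([np.cos(b),np.sin(b)]); print(k,((q-prev)*100).round(2)); prev=q
E
```

```text
19.8 [0.4565 0.0478 0.0401] yaw -165.6 tilt 0.1 F [-1.   1.7  1.7] w 0.127 j [ 0.49  0.64 -0.97  2.11  0.76  0.79  0.86]
0.058235425343833094 192.8901535438156
1 [-0.14  0.7 ]
2 [-0.03  0.71]
3 [0.06 0.71]
4 [0.14 0.7 ]
5 [0.23 0.68]
6 [0.31 0.64]
7 [0.38 0.6 ]
8 [0.46 0.55]
9 [0.52 0.49]
10 [0.57 0.42]
11 [0.62 0.35]
12 [0.66 0.27]
13 [0.69 0.19]
```

Request:
move_arm([
  [-0.14,0.7,0,0,0,-7],
  [-0.03,0.71,0,0,0,-7],
  [0.06,0.71,0,0,0,-7],
  [0.14,0.7,0,0,0,-7],
  [0.23,0.68,0,0,0,-7],
  [0.31,0.64,0,0,0,-7],
])

```text
clock: 20.4
position: [0.4613, 0.0899, 0.0401]
ee_rot: [-0.755, -3.049, -0.001]
force: [-3.3, 3.2, 4.7]
width: 0.127
```

Request:
move_arm([
  [0.38,0.6,0,0,0,-7],
  [0.46,0.55,0,0,0,-7],
  [0.52,0.49,0,0,0,-7],
  [0.57,0.42,0,0,0,-7],
  [0,0,0,0,0,0],
])

```text
clock: 20.9
position: [0.4811, 0.1122, 0.0401]
ee_rot: [-1.468, -2.777, -0.004]
force: [-3.9, 7.4, 2.4]
width: 0.125
```

Request:
move_arm([
  [0.62,0.35,0,0,0,-7],
  [0.66,0.27,0,0,0,-7],
  [0.69,0.19,0,0,0,-7],
  [0,0,0,0,0,0],
  [0,0,0,0,0,0],
])

```text
clock: 21.4
position: [0.5001, 0.1207, 0.0402]
ee_rot: [-1.942, -2.467, -0.004]
force: [-4.1, 9.0, 3.0]
width: 0.125
```

```bash
python3 - <<'E'
from h import *
st(); d=np.array(monitor.observe()["position"][:2])-[.5133,.0608]; print(np.hypot(*d),np.degrees(np.arctan2(d[1],d[0])))
E
```

```text
21.4 [0.5001 0.1207 0.0402] yaw 103.6 tilt 0.2 F [-4.1  9.   3. ] w 0.125 j [ 0.07  0.56 -0.56  2.    0.45  0.7  -0.53]
0.061300701600310516 102.40672365741558
```

Request:
move_arm([
  [0.2,0.05,0,0,0,-0.5],
  [0.2,0.05,0,0,0,-0.5],
  [0,0,0,0,0,0],
  [0,0,0,0,0,0],
])

```text
clock: 21.8
position: [0.5003, 0.1208, 0.0398]
ee_rot: [-1.961, -2.448, 0.005]
force: [-17.1, 6.6, 15.8]
width: 0.123
```

Request:
move_arm([
  [0.2,0.05,0,0,0,-0.5],
  [0.1,0.03,0,0,0,0],
  [0,0,0,0,0,0],
  [0,0,0,0,0,0],
])

```text
clock: 22.2
position: [0.5005, 0.1207, 0.0396]
ee_rot: [-1.97, -2.439, 0.012]
force: [-27.1, 4.9, 25.3]
width: 0.125
```

```bash
python3 - <<'E'
from h import *
st(); d=np.array(monitor.observe()["position"][:2])-[.5133,.0608]; print(np.hypot(*d),np.degrees(np.arctan2(d[1],d[0])))
E
```

```text
22.2 [0.5005 0.1207 0.0396] yaw 102.1 tilt 0.6 F [-27.1   4.9  25.3] w 0.125 j [ 0.07  0.57 -0.55  1.99  0.44  0.71 -0.55]
0.06129365015469875 102.03890686357728
```

The lever is on the locked stop: 27 N with no motion. Relax, release, rise and check.

Request:
move_arm([
  [-0.35,-0.08,0,0,0,0.8],
  [-0.3,-0.05,0,0,0,0.7],
  [0,0,0,0,0,0],
])

```text
clock: 22.5
position: [0.5001, 0.1206, 0.0401]
ee_rot: [-1.942, -2.467, -0.003]
force: [-5.0, 8.3, 3.5]
width: 0.127
```

Request:
move_arm([
  [0,0,0,0,0,0],
  [0,0,0,0,0,0],
  [0,0,0,0,0,0],
  [0,0,2,0,0,0],
  [0,0,4,0,0,0],
  [0,0,5,0,0,0],
  [0,0,5,0,0,0],
  [0,0,5,0,0,0],
], grip=0.35)

```text
clock: 23.3
position: [0.5011, 0.1175, 0.2517]
ee_rot: [1.948, 2.465, -0.0]
force: [0.7, -1.0, -0.1]
width: 0.353
```

Request:
move_arm([
  [2,-2,0,0,0,0],
  [3,-3,0,0,0,0],
  [3,-4,0,0,0,0],
  [2,-3,0,0,0,0],
  [0,0,0,0,0,0],
  [0,0,0,0,0,0],
  [0,0,0,0,0,0],
  [0,0,0,0,0,0],
])

```text
clock: 24.1
position: [0.6009, -0.0008, 0.2498]
ee_rot: [1.945, 2.467, 0.0]
force: [-0.4, 0.4, 0.1]
width: 0.354
```

```bash
python3 gap.py; python3 - <<'E'
from h import *
im=snap("wrist","w10.png"); t=snap("top","t10.png")
for n in("lever_tab","stud"):
  for r in outline_of("wrist",n)[:1]:
    ys,xs=np.nonzero(r["mask"]); print(n,r["p"],r["rect"])
print(proj(im,[.4990,.119,.055]),proj(im,[.5133,.0608,.042]))
a=cv2.resize(im["color"][:340],None,fx=.9,fy=.9); b=cv2.resize(t["color"][145:285,175:295],(262,306),interpolation=cv2.INTER_CUBIC)
cv2.imwrite("pics/v12.png",np.hstack([a,b])[:,:,::-1])
E
```

```text
24.1 [ 0.6009 -0.0008  0.2498] yaw 103.5 tilt 0.0 F [-0.4  0.4  0.1] w 0.354 j [ 0.34  0.45 -0.62  1.56  0.27  1.22 -0.09]
-0.13 leaf 0.25 top 7.25 min 111.0 [111. 113. 120. 133. 133. 130. 135. 162.]
-0.11 leaf -1.0 top 1.5 min 111.0 [111. 113. 114. 116. 113. 121. 129. 131.]
-0.09 leaf -1.0 top 7.5 min 108.0 [111. 113. 115. 116. 110. 110. 119. 132.]
-0.07 leaf 0.0 top 7.25 min 110.0 [112. 114. 116. 117. 111. 110. 114. 126.]
(1, True) [150.8, 144.9, 172.9]
(1, False) [172.9, 172.7, 171.0]
(-1, True) [167.1, 167.5, 167.3]
(-1, False) [165.9, 165.9, 166.4]
leaf-top x mm: -11.649999999999991
lever_tab 0.56 [192.6, 52.3, 38.4, 99.4]
stud 0.57 [95.3, 129.3, 258.7, 125.4]
[214.55891549  63.49696698] [219.8897141  119.90027495]
```

View pics/v12.png

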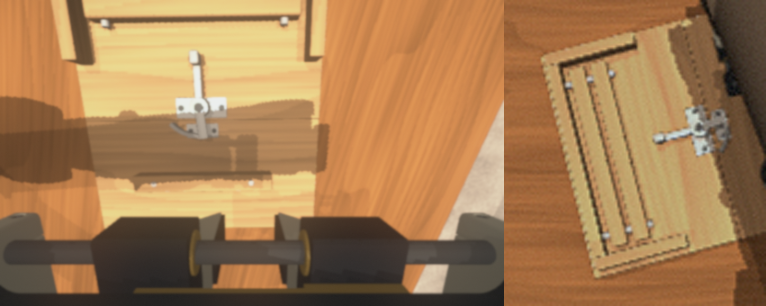

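The lever stands square to the joint in the locked position with the hook over the stud, and the joint looks closed. I'll move the arm aside for an unobstructed check of the ends.

Request:
move_arm([
  [-2,-4,0.5,0,0,0],
  [-2,-4,0.5,0,0,0],
  [-2,-4,0.5,0,0,0],
  [-2,-4,0.5,0,0,0],
  [-2,-4,0.5,0,0,0],
  [-2,-4,0.5,0,0,0],
  [-2,-4,0.5,0,0,0],
  [-2,-4,0.5,0,0,0],
])

```text
clock: 25.2
position: [0.4404, -0.3235, 0.29]
ee_rot: [1.947, 2.465, -0.0]
force: [0.3, -0.3, -0.2]
width: 0.345
```

Request:
move_arm([
  [-1,-4,0,0,0,0],
  [-1,-4,0,0,0,0],
  [0,0,0,0,0,0],
  [0,0,0,0,0,0],
  [0,0,0,0,0,0],
])

```text
clock: 25.7
position: [0.422, -0.4007, 0.2896]
ee_rot: [-1.945, -2.467, -0.001]
force: [-0.9, 0.8, -0.2]
width: 0.351
```

```bash
python3 gap.py | tail -5; python3 - <<'E'
from h import *
t=snap("top","t11.png"); a=cv2.cvtColor(cv2.imread("pics/top0.png"),4)
for n in("mug","books","stapler","screwdriver"):
    r=outline_of("top",n)[:1]; print(n,[(x["p"],x["rect"]) for x in r])
x=np.array([.9698,.2436]);n=np.array([-.2436,.9698]); M=np.array([.5173,.0448])
# brightness across the joint
g=t["color"].astype(np.float32)[:,:,1]
for tt in(-.14,-.1,-.07,.07,.1,.14):
    q=np.array([proj(t,np.r_[M+tt*x+o*n,.018]) for o in np.arange(-.012,.0121,.003)],np.float32)
    print(tt,cv2.remap(g,q[:,:1],q[:,1:],1).ravel().round())
E
```

```text
(1, True) [172.2, 171.6, 172.2]
(1, False) [172.0, 172.7, 171.1]
(-1, True) [166.5, 166.7, 166.4]
(-1, False) [166.1, 165.8, 166.1]
leaf-top x mm: -0.10000000000000853
mug []
books [(0.6, [399.5, 201.5, 50.4, 54.1])]
stapler [(0.57, [136.8, 156.5, 26.8, 46.7])]
screwdriver [(0.81, [119.7, 224.8, 7.4, 48.8])]
-0.14 [156. 154. 158. 161. 154. 150. 153. 157. 165.]
-0.1 [157. 154. 155. 163. 172. 158. 149. 154. 160.]
-0.07 [157. 156. 156. 155. 140. 122. 147. 154. 159.]
0.07 [153. 155. 156. 147. 130. 129. 153. 156. 156.]
0.1 [150. 156. 155. 151. 151. 147. 147. 150. 157.]
0.14 [150. 153. 159. 155. 153. 146. 145. 144. 143.]
```

```bash
python3 -c "
from h import *
print(workorder.sign_off()); st()"
```

```text
the job is handed in; nothing more can be done
None
the job is handed in; nothing more can be done
```

The leaf is joined to the main top and the cam lock is turned fully home. I handed the job in at about 26 s of the 58 s allowed.

I swung the lever to its open stop, slid the leaf in by its batten until it touched the main top, then turned the lever a quarter turn clockwise to its locked stop. The arm was clear of everything when I handed in.

**Last checks:**
- **Lever:** at the locked stop it took 27 N without moving further, and the picture shows it square to the joint with the hook at the stud.
- **Ends:** level to about 0.1 mm in the unobstructed top view.
- **Joint:** no open gap showed in the top view. That camera resolves only about 3 mm per pixel, so the contact force felt on sliding in (13 N with no motion) is the better evidence.

**What disagreed or was not confirmed:**
- **Fingertips:** they appear to end at about the reported TCP, not 19 mm ahead of it. My first grip on the tab, at z = 0.055, therefore closed on nothing. I looked again and gripped at 0.040 without trouble.
- **Ends, one bad reading:** an earlier check with the arm still in view gave 11.6 mm out of level. The arm and its shadow blocked the far end of the leaf in that picture.
- **Mug:** the network did not find it in the last top view (nor in the first), so I could not confirm it from the camera; the arm was not lowered near it.
- **Other items:** the stapler still shows in the same place to within 2 pixels. The books and screwdriver were only partly outlined, but agree where visible.

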